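# Beaker under the bench tap, then open the tap to its stop

### The job

Stand the empty beaker upright on the balance pan, centred under the spout of the bench tap, and let go of it. Then open the tap fully by turning its lever round until you feel it come up against its open stop, a little beyond the quarter turn. Do not open the tap before the beaker is under it, and leave the other containers where they are.

Things in the scene. Friction and masses are not known exactly. Their poses are not given: they have to be found in the camera images.
- beaker: empty open-topped straight round beaker of plain white plastic, 60 mm outside diameter, 80 mm high, wall 3 mm, floor 4 mm, about 80 g. Origin: centre of its underside; z up its axis. It starts upright on the bench, in a row with the two closed containers, any order
- station: fixed steel bench tap over a white balance. Origin on the bench below the spout; z up, -x to the balance's front, +y along the pipe from spout to post. Balance 190 (x) by 170 (y) mm, centred at x = -30 mm, top 34 mm up; round pan 116 mm across. Pipe 19 mm thick, axis 190 mm up, ends in a post at y = 165 mm (26 mm thick, foot 90 by 80 by 12 mm)
- spout (a point): centre of the spout's mouth: a 21 mm thick tube hanging down from the pipe's end, mouth 158 mm above the bench, 118 mm above the pan; axes as station
- pan (a point): centre of the pan's top face, 40 mm above the bench, straight below the spout, axes as station
- stem (a point): point on the pipe's axis where the lever's stem leaves it, 65 mm along the pipe from the spout and 190 mm above the bench, axes as station. Valve body here is 34 mm thick and 50 mm long; the stem, 18 mm thick, leans 35 degrees from vertical towards station -x
- tap_pivot (a point): point on the stem's axis at the mid-thickness of the lever, 45 mm from the pipe's axis. Its axes turn with the lever: x along the lever from pivot to tip, z outward along the leaning stem, y across the lever
- tap_tip (a point): free end of the lever, 90 mm from the pivot, same axes as tap_pivot. The lever is a straight bar turning in the plane square to the leaning stem: black grip 16 mm wide, 11 mm thick, from 30 to 90 mm from the pivot; hub 26 mm across
- tap (a joint): lever angle, rad: 0 at the closed stop (lever square to the pipe, pointing to station +x and up); grows clockwise seen from outside along the stem, tip going to station -y. 1.57: parallel to the pipe; the open stop lies somewhat beyond, exact angle not known: turn until it stops. Stiff (about 4 N at the grip), stays where left; starts 0 to 0.35
- amber: closed amber bottle, 60 mm diameter, 115 mm high, standing by; origin at the centre of its underside
- jar: closed white jar, 62 mm diameter, 70 mm high, standing by; origin at the centre of its underside
- tiprack: closed grey box of pipette tips, 85 by 125 by 55 mm, standing by; origin at the centre of its underside
There are look-alikes about, which are no part of the job. What is shaped like the beaker but yellow is not meant.

How it is judged (in metres and radians):
On the way, in this order (a step that is already met when the one before it is completed fails the run):
1. the beaker stands upright and released on the pan under the spout, the tap still shut (horizontal distance between beaker and spout below 0.015 m and z of beaker in the frame of pan between -0.005 and 0.006 m and angle between beaker's own z axis and vertical below 0.1 rad and contact force between the fingers and beaker below 0.2 N and value of joint tap below 0.6 rad), for 0.3 s.
2. the tap lever is turned up to its open stop (value of joint tap above 1.63 rad), for 0.2 s.
At the end, for the whole second after the job is handed in: The beaker stands upright (within 0.1 rad) and at rest on the pan, its axis within 15 mm of the spout's; the tap lever is within 0.05 rad of its open stop; amber bottle, jar and tip box are within 30 mm of where they began (horizontal distance between beaker and spout below 0.015 m and z of beaker in the frame of pan between -0.005 and 0.006 m and angle between beaker's own z axis and vertical below 0.1 rad and linear speed of beaker below 0.02 m/s and value of joint tap above 1.63 rad and distance of each of amber, jar, tiprack from where it was at the start of the episode below 0.03 m); the robot touches nothing.
It fails at once if the tap is opened more than 0.7 rad with the beaker not under the spout (more than 25 mm off) (value of joint tap above 0.7 rad and horizontal distance between beaker and spout above 0.025 m).
It fails at once if another container is tipped or shoved more than 30 mm (distance of any of amber, jar, tiprack from where it was at the start of the episode above 0.03 m or angle between any of amber, jar's own z axis and vertical above 0.4 rad).
It also fails if it takes over 72 s, if anything falls off the work surface, if the arm or the gripper's body presses on something with over 40 N, if the wrist force passes 120 N, or if a joint passes its speed limit or range.

### The arm

A 6-joint arm with a two-finger parallel gripper is mounted at the origin on the work surface. World frame = base frame: x ahead of the robot, y to its left, z up, the work surface at z = 0. Lengths are in mm, angles in degrees, forces in N, time in s.
With the tool pointing down it reaches from about 300 to 850 mm from the base axis. Payload 4.2 kg.
Tool frame: the origin (TCP) lies at the very end of the fingers, on their centre line; the grasp point (between the pads) lies 19 mm behind it; z points along the fingers, y is the line along which they close (so a half turn about z gives the same grasp; the last joint's range is limited). The gripper opens to 91 mm and grips with 3 to 60 N. Pads are 32 mm wide; open, the fingers measure 118 mm over their backs; the gripper's body (76 mm by 178 mm) begins 60 mm behind the grasp point.
Start: joints at [62.968, 18.312, 89.639, -0, 72.044, -1.146], TCP at [251.041, 517.321, 213.976] pointing down, gripper open.
Joint ranges: [-177.97, 177.97], [-48.28, 115.42], [12.27, 149.76], [-77.06, 257.06], [2.81, 150.46], [-146.56, 146.56]. Speed limits (degrees/s): [147.25, 147.25, 180, 180, 180, 180].

### API

Orientations are given as [roll, pitch, yaw] about the fixed x, y, z axes, in that order (R = Rz(yaw) Ry(pitch) Rx(roll)).
In Python, from workcell import env, grab_frame gives the robot as it stands. The module is installed in compiled form; this text tells all that it offers.
- The arm moves only by the tool move_arm, never from a script. Its argument "plan" is a list of rows, each an object of numbers: "tx", "ty", "tz": the shift along the tool's x, y, z in cm; "wx", "wy", "wz": the turn, a rotation vector about the tool's x, y, z in rad. In form: [{"tx": .., "ty": .., "tz": .., "wx": .., "wy": .., "wz": ..}, ...]. A call has 1 to 12 rows; each row shifts and turns the commanded pose from where the row before left it, along the tool's axes as they then stand; what a row does not reach is not made up. A row lasts 1/12 s, in which the tool goes at most 41.7 mm and 7.16 degrees, less where a joint would pass 70% of its speed; a pose out of reach is approached as far as the arm can. A call is refused whole if a number of a shift passes 4.17 or a number of a turn 0.125, either way. A call with a gripper value outside its range is refused whole. "gripper" is the finger opening in cm, from 0 to 9.12, set as the call begins (left out, the last holds). The fingers move at their own pace and stop on an object; "force" is the grip in N (left out, the last holds). Time passes only in rows, so rows that do not move let the fingers close. It gives the time, the measured TCP pose, the force, the opening and the grip force at its end, in the units of the state.
- env.state(): the state, without advancing time (a new reading comes with each control period).
- grab_frame(name): name is "side" or "top"; returns a dict with "color" (480x640x3 uint8, red, green, blue), "vfov" (degrees; the focal length in pixels is half the picture's height over the tangent of half this angle, whatever the lens; pixels are square), "cx", "cy" (the principal point, pixels), "view" (4x4, takes a point from world to camera coordinates). Camera axes: x right, y up, looking along -z (the intrinsics and any distortion apply to the point x, -y, -z); pixel columns grow to the right and rows downward; lengths in mm; the calibration is good to about 2 mm. A picture is of the moment at which its call begins. There is no depth.
- env.job_done(): hands the job in; it is judged then, once.
The state is a dict: "time_s": time; "qpos": joint angles; "qvel": joint speeds; "effort": joint torques, N m; "ee_pos": TCP position; "ee_rot": TCP orientation; "force": force on the tool from outside, world axes, zero at the start; "torque": the same for the moment, N m; "gripper_width": finger opening in mm; "gripper_force": force on a finger pad.
Only numpy, scipy, OpenCV 4.12 (cv2) and the standard library are available. Lean on these libraries where they do the work, as an engineer would, in place of code of your own. Each camera call takes 0.05 s, during which the arm holds its last target. There are 200 camera calls.

## Working session

There is one attempt and no reset: what is moved stays moved. The work goes in short steps, Python scripts to look and compute and a tool call to move; the robot and the scene stay as the last step left them, time stands still between calls to the robot, and variables do not carry over. Pictures are saved under pics/ and viewed, at most 10 in all, crops included, and the job is handed in when it is done.

Besides the shell and the picture viewer there is one more tool, called by a JSON object that holds its "fn" and its "kwargs", one argument or row to a line. move_arm: Moves the arm, as the interface text tells. Its arguments: {"type":"object","properties":{"plan":{"type":"array","items":{"type":"object","properties":{"tx":{"type":"number"},"ty":{"type":"number"},"tz":{"type":"number"},"wx":{"type":"number"},"wy":{"type":"number"},"wz":{"type":"number"}}}},"gripper":{"type":"number"},"force":{"type":"number"}},"required":["plan"]}

```bash
mkdir -p pics; python3 - <<'E'
from workcell import env, grab_frame
import cv2, numpy as np, pickle
for n in("side","top"):
    f=grab_frame(n); pickle.dump(f,open(n+".pkl","wb"))
    cv2.imwrite(f"pics/{n}0.png",f["color"][:,:,::-1])
    print(n,{k:v for k,v in f.items() if k!="color"})
s=env.state();print(s)
E
```

```text
side {'vfov': 43.649003714215844, 'cx': 317.2818629853259, 'cy': 243.87806208553542, 'view': array([[-9.81027138e-01, -1.93269481e-01, -1.52532745e-02,
         5.98938376e+02],
       [ 1.15544305e-01, -6.46044828e-01,  7.54503541e-01,
        -2.48407467e+02],
       [-1.55676807e-01,  7.38426021e-01,  6.56118696e-01,
        -1.14322098e+03],
       [ 0.00000000e+00,  0.00000000e+00,  0.00000000e+00,
         1.00000000e+00]])}
top {'vfov': 52.97747867330129, 'cx': 313.3639648988527, 'cy': 240.41605611491164, 'view': array([[-1.38329199e-01, -9.90367490e-01, -6.10476537e-03,
         2.12736266e+01],
       [ 9.69541289e-01, -1.36673162e-01,  2.03248948e-01,
        -6.46167748e+02],
       [-2.02125508e-01,  2.21964420e-02,  9.79108062e-01,
        -8.75353072e+02],
       [ 0.00000000e+00,  0.00000000e+00,  0.00000000e+00,
         1.00000000e+00]])}
{'time_s': 0.1, 'qpos': array([ 6.29679119e+01,  1.83484790e+01,  8.96979944e+01,  2.65127999e-04,
        7.20440697e+01, -1.14702685e+00]), 'qvel': array([ 0.09173026, -0.07441083, -0.2470203 ,  0.0049125 , -0.07196908,
       -0.14763601]), 'effort': array([ 3.66651566e-04, -4.13331842e+01, -2.32511401e+01,  7.27952714e-02,
        4.21830732e-02, -3.45446176e-05]), 'ee_pos': array([250.83416536, 516.91530951, 213.20896445]), 'ee_rot': array([-1.79909480e+02, -2.06453269e-03,  1.54114855e+02]), 'force': array([ 0.32502055, -0.31492392, -0.87734499]), 'torque': array([-0.00130236,  0.02476143, -0.03332391]), 'gripper_force': 0.0, 'gripper_width': 91.18675996700661}
```

View pics/side0.png

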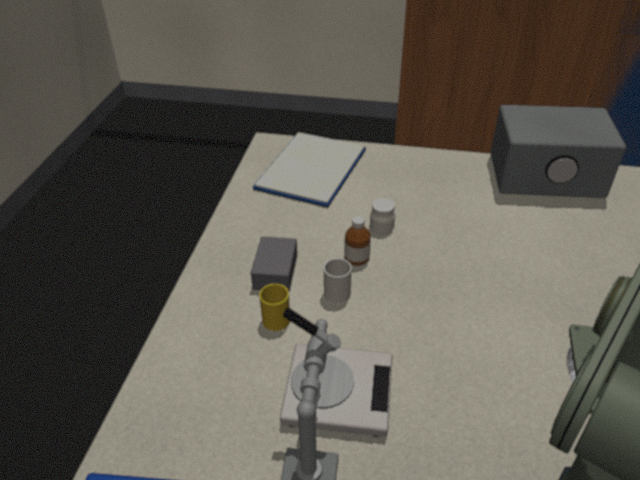

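View pics/top0.png

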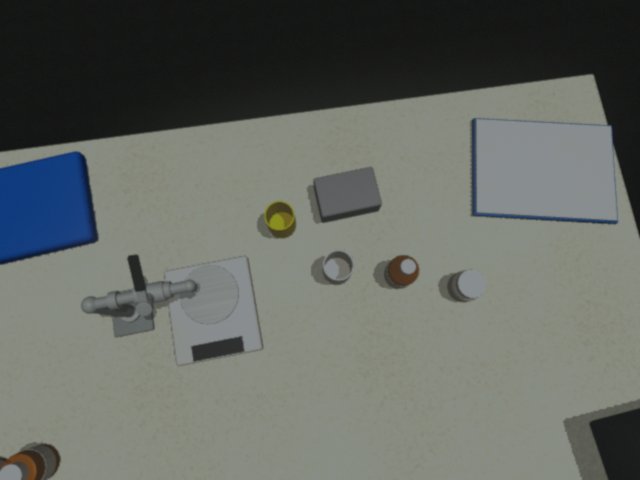

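In the side view the white open beaker is at (337,282), the yellow look-alike at (275,307), the amber bottle at (357,243) and the white lidded jar at (382,216). In the top view the beaker is at (338,267), yellow (280,219), amber (403,270) and jar (466,285). The white open-topped one is the beaker, because the yellow one is excluded and the jar is closed. I'll confirm this in an enlarged crop.

```bash
python3 - <<'E'
import cv2,pickle,numpy as np
S=pickle.load(open("side.pkl","rb"))["color"];T=pickle.load(open("top.pkl","rb"))["color"]
def c(I,x,y,w,h,k): return cv2.resize(I[y:y+h,x:x+w,::-1],None,fx=k,fy=k,interpolation=cv2.INTER_CUBIC)
cv2.imwrite("pics/topst.png",np.clip(c(T,75,240,200,135,4)*1.5,0,255))
a=c(S,240,250,160,120,5); cv2.imwrite("pics/sidest.png",np.clip(a*1.3,0,255))
b=np.hstack([c(S,240,180,160,160,2.5),c(T,240,180,160,160,2.5)])
cv2.imwrite("pics/beak.png",np.clip(b*1.3,0,255))
E
```

```text
[ WARN:0@0.052] global loadsave.cpp:1063 imwrite_ Unsupported depth image for selected encoder is fallbacked to CV_8U.
```

View pics/topst.png

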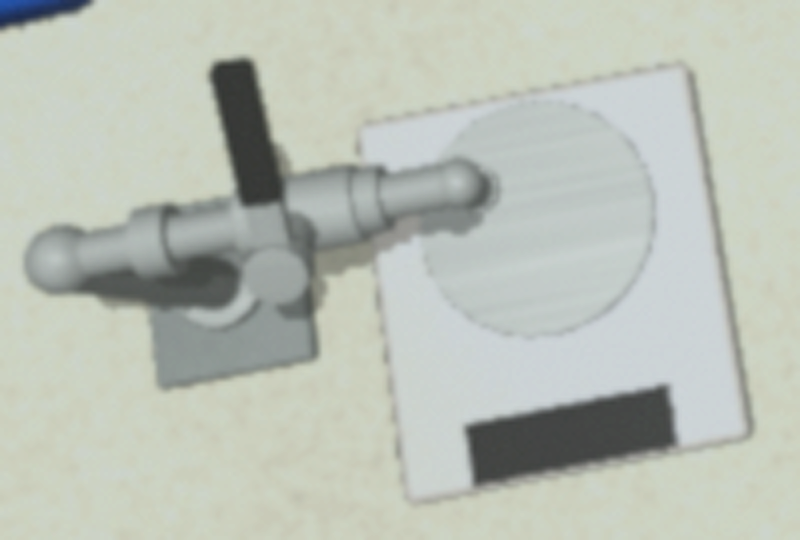

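View pics/sidest.png

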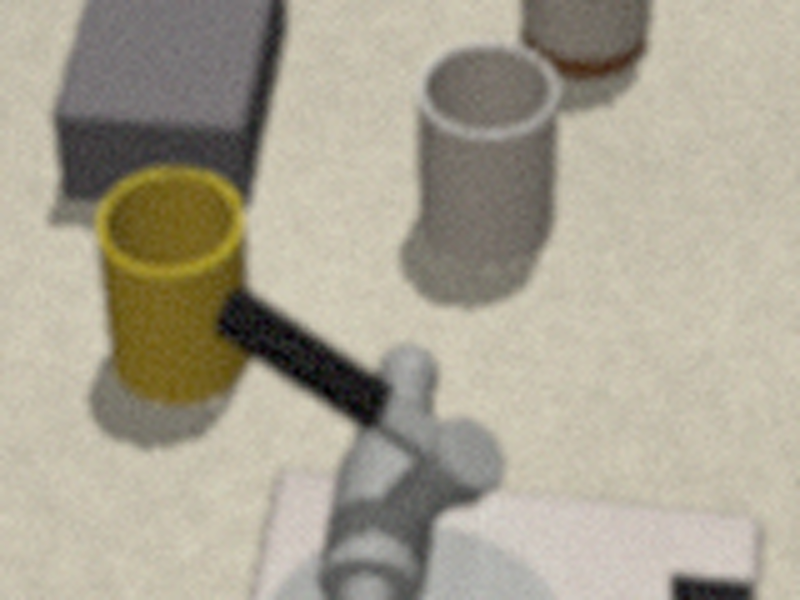

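View pics/beak.png

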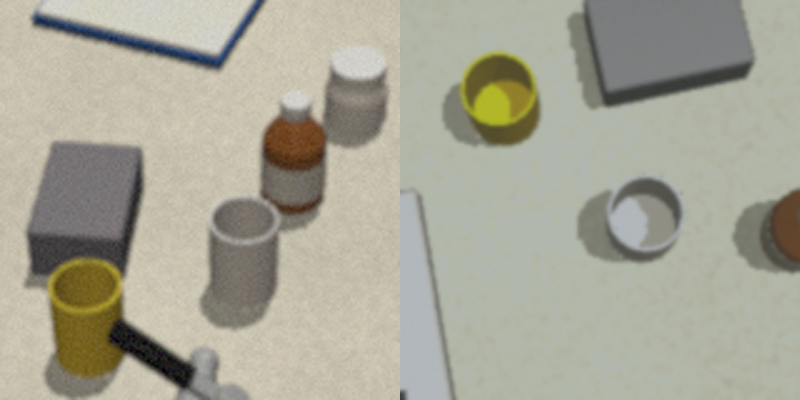

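The crops confirm the target: the white open beaker, with rim centre at top-view pixel (338,266) and side-view pixel (337.8,268). The closed jar and the yellow beaker are different objects. In the top crop the pan centre is (538,217), the pipe end (465,182) and the lever tip (232,65).

```bash
cat >h.py <<'E'
import numpy as np,pickle,cv2
from scipy.spatial.transform import Rotation as R
F={n:pickle.load(open(n+".pkl","rb")) for n in("side","top")}
def ray(n,p):
    f=F[n];V=f["view"];fl=240/np.tan(np.radians(f["vfov"]/2))
    d=V[:3,:3].T@np.array([(p[0]-f["cx"])/fl,-(p[1]-f["cy"])/fl,-1.])
    return -V[:3,:3].T@V[:3,3],d/np.linalg.norm(d)
def onz(n,p,z):
    o,d=ray(n,p);return (o+d*(z-o[2])/d[2])
def tri(ps,pt):
    a,u=ray("side",ps);b,v=ray("top",pt)
    k=np.linalg.lstsq(np.c_[u,-v],b-a,rcond=None)[0]
    p,q=a+k[0]*u,b+k[1]*v;return (p+q)/2,np.linalg.norm(p-q)
def proj(n,X):
    f=F[n];V=f["view"];fl=240/np.tan(np.radians(f["vfov"]/2));c=V[:3,:3]@X+V[:3,3]
    return f["cx"]+fl*c[0]/-c[2],f["cy"]-fl*c[1]/-c[2]
E
python3 - <<'E'
from h import *
np.set_printoptions(precision=1,suppress=True)
ct=lambda x,y:((x+.5)/4-.5+75,(y+.5)/4-.5+240)
print("beaker top z80",onz("top",(338,265.8),80),"side",onz("side",(337.6,268),80),tri((337.6,268),(338,265.8)))
print("pan top",onz("top",ct(538,217),40),"side",onz("side",(322,381),40))
C=[onz("top",ct(*p),34) for p in((358,128),(687,65),(750,435),(411,502))]
for c in C:print(c)
print([np.linalg.norm(C[i]-C[(i+1)%4]) for i in range(4)],"centre",np.mean(C,0))
# side lens corners of balance
for p in((294,344),(393,353),(386,432),(281,422)):print("s",onz("side",p,34))
a,b=onz("top",ct(465,182),190),onz("top",ct(55,258),190);print("pipe",a,b,np.linalg.norm(a-b))
cs=lambda x,y:((x+.5)/5-.5+240,(y+.5)/5-.5+250)
tip,r=tri(cs(233,312),ct(232,65));print("tip",tip,r)
print("hub face",tri(cs(470,455),ct(275,276)))
# jar, amber, rack
print("yellow z80",onz("side",cs(171,222),80),"jar z70",onz("top",(468,284),70),"amber z115",onz("top",(408,266),115), "rack",onz("top",(348,190),55))
E
```

```text
beaker top z80 [ 584.6 -108.1   80. ] side [ 586.9 -107.5   80. ] (array([ 585.8, -108.1,   79.3]), np.float64(2.2732782341752995))
pan top [570.5 148.8  40. ] side [571.2 151.8  40. ]
[628.1 235.1  34. ]
[636.9  68.4  34. ]
[452.   58.3  34. ]
[443.3 223.6  34. ]
[np.float64(166.898712541608), np.float64(185.14223974240545), np.float64(165.52328628915907), np.float64(185.07716389540033)] centre [540.1 146.3  34. ]
s [642.1  72.   34. ]
s [450.6  59.2  34. ]
s [445.4 230.5  34. ]
s [625.9 244.6  34. ]
pipe [570.5 146.4 190. ] [562.7 317.2 190. ] 170.9564682968534
tip [613.3 208.  277.5] 0.7133423506505365
hub face (array([538.7, 212.9, 232.6]), np.float64(1.5937519997766))
yellow z80 [700.4  -9.6  80. ] jar z70 [ 516.8 -349.1   70. ] amber z115 [ 561.3 -232.5  115. ] rack [ 738.6 -152.8   55. ]
```

{"fn": "move_arm", "kwargs": {
  "plan": [
    {"tx": -1.7,"ty": -2.4,"tz": -0.6},
    {"tx": -1.7,"ty": -2.4,"tz": -0.6},
    {"tx": -1.7,"ty": -2.4,"tz": -0.6},
    {"tx": -1.7,"ty": -2.4,"tz": -0.6},
    {"tx": -1.7,"ty": -2.4,"tz": -0.6},
    {"tx": -1.7,"ty": -2.4,"tz": -0.6},
    {"tx": -1.7,"ty": -2.4,"tz": -0.6},
    {"tx": -1.7,"ty": -2.4,"tz": -0.6},
    {"tx": -1.7,"ty": -2.4,"tz": -0.6},
    {"tx": -1.7,"ty": -2.4,"tz": -0.6},
    {"tx": -1.7,"ty": -2.4,"tz": -0.6},
    {"tx": -1.7,"ty": -2.4,"tz": -0.6}
  ],
  "gripper": 9.1
}}

```text
schema error: expected keys tx, ty, tz, wx, wy, wz
```

```bash
cat >>h.py <<'E'
def log():
    from workcell import env
    s=env.state(); open("log.txt","a").write(repr((list(s["qpos"]),list(s["ee_pos"]),list(s["ee_rot"])))+"\n")
    print(round(s["time_s"],2),s["qpos"].round(1),s["ee_pos"].round(1),s["ee_rot"].round(1),s["force"].round(1),round(s["gripper_width"],1),round(s["gripper_force"],1))
    return s
E
python3 -c "from h import *;log()"
```

```text
0.1 [63.  18.3 89.7  0.  72.  -1.1] [250.8 516.9 213.2] [-179.9   -0.   154.1] [ 0.3 -0.3 -0.9] 91.2 0.0
```

{"fn": "move_arm", "kwargs": {
  "plan": [
    {"tx": -1.7,"ty": -2.4,"tz": -0.6,"wz": -0.057},
    {"tx": -1.6,"ty": -2.5,"tz": -0.6,"wz": -0.057},
    {"tx": -1.5,"ty": -2.6,"tz": -0.6,"wz": -0.057},
    {"tx": -1.4,"ty": -2.6,"tz": -0.6,"wz": -0.057},
    {"tx": -1.3,"ty": -2.7,"tz": -0.6,"wz": -0.057},
    {"tx": -1.2,"ty": -2.7,"tz": -0.6,"wz": -0.057},
    {"tx": -1.0,"ty": -2.8,"tz": -0.6,"wz": -0.057},
    {"tx": -0.8,"ty": -2.9,"tz": -0.6,"wz": -0.057}
  ]
}}

```text
schema error: expected keys tx, ty, tz, wx, wy, wz
```

```bash
python3 -c "from h import *;log()"
```

```text
0.1 [63.  18.3 89.7  0.  72.  -1.1] [250.8 516.9 213.2] [-179.9   -0.   154.1] [ 0.3 -0.3 -0.9] 91.2 0.0
```

{"fn": "move_arm", "kwargs": {
  "plan": [
    {"tx": -2.2,"ty": -3.0,"tz": -0.8,"wx": 0,"wy": 0,"wz": 0},
    {"tx": -2.2,"ty": -3.0,"tz": -0.8,"wx": 0,"wy": 0,"wz": 0},
    {"tx": -2.2,"ty": -3.0,"tz": -0.8,"wx": 0,"wy": 0,"wz": 0},
    {"tx": -2.2,"ty": -3.0,"tz": -0.8,"wx": 0,"wy": 0,"wz": 0},
    {"tx": -2.2,"ty": -3.0,"tz": -0.8,"wx": 0,"wy": 0,"wz": 0},
    {"tx": -2.2,"ty": -3.0,"tz": -0.8,"wx": 0,"wy": 0,"wz": 0},
    {"tx": -2.2,"ty": -3.0,"tz": -0.8,"wx": 0,"wy": 0,"wz": 0},
    {"tx": -2.2,"ty": -3.0,"tz": -0.8,"wx": 0,"wy": 0,"wz": 0},
    {"tx": -2.2,"ty": -3.0,"tz": -0.8,"wx": 0,"wy": 0,"wz": 0},
    {"tx": -2.2,"ty": -3.0,"tz": -0.8,"wx": 0,"wy": 0,"wz": 0}
  ],
  "gripper": 9.1
}}

```text
time_s: 0.93
ee_pos: [317.5, 149.6, 294.2]
ee_rot: [-180.0, 0.0, 154.2]
force: [1.4, -0.5, 0.2]
gripper_width: 91.0
gripper_force: 0.0
```

```bash
python3 -c "from h import *;log()"
```

```text
0.93 [ 23.4  -5.3 105.7  -0.   79.6 -40.8] [317.5 149.6 294.2] [-180.     0.   154.2] [ 1.4 -0.5  0.2] 91.0 0.0
```

{"fn": "move_arm", "kwargs": {
  "plan": [
    {"tx": -2.2,"ty": -3.0,"tz": -0.8,"wx": 0,"wy": 0,"wz": -0.09},
    {"tx": -2.0,"ty": -3.2,"tz": -0.8,"wx": 0,"wy": 0,"wz": -0.09},
    {"tx": -1.7,"ty": -3.3,"tz": -0.8,"wx": 0,"wy": 0,"wz": -0.09},
    {"tx": -1.4,"ty": -3.5,"tz": -0.8,"wx": 0,"wy": 0,"wz": -0.09},
    {"tx": -1.0,"ty": -3.6,"tz": -0.8,"wx": 0,"wy": 0,"wz": -0.09},
    {"tx": 0,"ty": 0,"tz": 0,"wx": 0,"wy": 0,"wz": 0},
    {"tx": 0,"ty": 0,"tz": 0,"wx": 0,"wy": 0,"wz": 0}
  ]
}}

```text
time_s: 1.52
ee_pos: [349.5, -20.5, 330.9]
ee_rot: [180.0, -0.0, 177.7]
force: [0.3, 0.4, 0.1]
gripper_width: 91.0
gripper_force: 0.0
```

```bash
python3 -c "from h import *;log()"
```

```text
1.52 [ -5.3  -6.1 101.2   0.   84.9 -92.9] [349.5 -20.5 330.9] [180.   -0.  177.7] [0.3 0.4 0.1] 91.0 0.0
```

{"fn": "move_arm", "kwargs": {
  "plan": [
    {"tx": -3.5,"ty": -2.2,"tz": 0,"wx": 0,"wy": 0,"wz": -0.01},
    {"tx": -3.5,"ty": -2.2,"tz": 0,"wx": 0,"wy": 0,"wz": -0.01},
    {"tx": -3.5,"ty": -2.2,"tz": 0,"wx": 0,"wy": 0,"wz": -0.01},
    {"tx": -3.5,"ty": -2.2,"tz": 0,"wx": 0,"wy": 0,"wz": -0.01},
    {"tx": 0,"ty": 0,"tz": 0,"wx": 0,"wy": -0.12,"wz": 0},
    {"tx": 0,"ty": 0,"tz": 0,"wx": 0,"wy": -0.12,"wz": 0},
    {"tx": 0,"ty": 0,"tz": 0,"wx": 0,"wy": -0.12,"wz": 0},
    {"tx": 0,"ty": 0,"tz": 0,"wx": 0,"wy": -0.12,"wz": 0},
    {"tx": 0,"ty": 0,"tz": 0,"wx": 0,"wy": -0.12,"wz": 0},
    {"tx": 0,"ty": 0,"tz": 0,"wx": 0,"wy": -0.12,"wz": 0},
    {"tx": 0,"ty": 0,"tz": 0,"wx": 0,"wy": 0,"wz": 0},
    {"tx": 0,"ty": 0,"tz": 0,"wx": 0,"wy": 0,"wz": 0}
  ]
}}

```text
time_s: 2.52
ee_pos: [486.3, -108.2, 329.5]
ee_rot: [179.8, 41.0, -179.8]
force: [-0.2, -0.4, 0.7]
gripper_width: 91.0
gripper_force: 0.0
```

```bash
cat >>h.py <<'E'
def fk(q,p,full=True):
    o,a,b,h,L,c=p; t=np.radians(q)
    A=R.from_euler("z",t[0]);e=lambda ang:np.array([np.sin(ang),0,np.cos(ang)])
    W=A.apply(np.array([o,c,h])+a*e(t[1])+b*e(t[1]+t[2]))
    O=A*R.from_euler("y",t[1]+t[2])*R.from_euler("z",t[3])*R.from_euler("y",t[4])*R.from_euler("z",t[5]+np.pi/2)
    return W+L*O.as_matrix()[:,2],O
E
python3 - <<'E'
from h import *
from scipy.optimize import least_squares
log()
D=[eval(l) for l in open("log.txt")]
f=lambda p:np.concatenate([fk(q,p)[0]-x for q,x,_ in D])
s=least_squares(f,[50,425,425,400,300,0]);print(s.x.round(1),s.fun.round(1))
np.save("kin.npy",s.x)
for q,x,e in D: print((fk(q,s.x)[1].inv()*R.from_euler("xyz",e,degrees=True)).as_rotvec(True).round(1))
E
```

```text
2.52 [ -24.8  -10.3  116.4   26.6   38.8 -130.6] [ 486.3 -108.2  329.5] [ 179.8   41.  -179.8] [-0.2 -0.4  0.7] 91.0 0.0
[ -1.4 582.4 413.5 119.6 330.8  11.8] [-0.2  0.2  0.3 -0.2  0.2  0.3  0.4  0.5  0.2 -1.6  0.4  0.2  0.4 -1.4
 -1.1]
[-0.  0.  0.]
[-0.  0.  0.]
[-0.  0. -0.]
[-0. -0.  0.]
[-0. -0.  0.]
```

```bash
cat >>h.py <<'E'
from scipy.optimize import least_squares
LO=np.array([-177,-47,13.5,-76,4,-145.]);HI=np.array([177,114,148.5,256,149,145.])
def tool(tilt,yaw,sgn):  # tool z: tilt deg below horizontal, azimuth yaw; tool y horizontal
    t,w=np.radians([tilt,yaw]);z=np.array([np.cos(t)*np.cos(w),np.cos(t)*np.sin(w),-np.sin(t)])
    y=sgn*np.array([-np.sin(w),np.cos(w),0]);return R.from_matrix(np.c_[np.cross(y,z),y,z])
def ik(P,O,seeds):
    k=np.load("kin.npy");best=[]
    for s in seeds:
        def f(q):
            x,o=fk(q,k);return np.r_[(x-P)/10,(O.inv()*o).as_rotvec()*20]
        r=least_squares(f,np.clip(s,LO+1,HI-1),bounds=(LO,HI),max_nfev=60)
        if r.cost<1e-3: best.append(r.x.round(0))
    return best
E
cat >scan.py <<'E'
from h import *
rng=np.random.default_rng(0)
seeds=[[a,0,125,q4,30,q6] for a in(0,) for q4 in(-60,0,90,180) for q6 in(-120,0,120)]
for tilt in(25,35,45):
  for yaw in(-60,-40,-20,0,20,40,60):
    for sg in(1,-1):
      O=tool(tilt,yaw,sg);z=O.as_matrix()[:,2];out=[]
      for G in((586,-108,52),(571,149.5,92)):
        S=ik(np.array(G)+19*z,O,seeds);out.append(sorted({tuple(map(int,q)) for q in S})[:6])
      if all(out):print(tilt,yaw,sg,*out)
E
python3 scan.py
```

```text
25 -20 1 [(-4, 35, 147, 196, 67, 90)] [(37, 30, 136, 244, 58, 76)]
25 -20 -1 [(-4, 35, 147, 196, 67, -90)] [(37, 30, 136, 244, 58, -104)]
25 0 1 [(-22, 35, 146, 159, 66, 89)] [(25, 28, 145, 207, 58, 86)]
25 0 -1 [(-22, 35, 146, 159, 66, -91)] [(25, 28, 145, 207, 58, -94)]
25 20 1 [(-34, 35, 138, 123, 61, 96)] [(8, 28, 147, 167, 60, 91)]
25 20 -1 [(-34, 35, 138, 123, 61, -84)] [(8, 28, 147, 167, 60, -89)]
25 40 1 [(-40, 38, 126, 93, 63, 108)] [(-7, 29, 141, 129, 58, 99)]
25 40 -1 [(-40, 38, 126, 93, 63, -72)] [(-7, 29, 141, 129, 58, -81)]
25 60 1 [(-40, 42, 112, 70, 72, 117)] [(-14, 32, 129, 96, 61, 111)]
25 60 -1 [(-40, 42, 112, 70, 72, -63)] [(-14, 32, 129, 96, 61, -69)]
35 -20 1 [(-5, 27, 141, 197, 44, 86)] [(34, 25, 132, 252, 44, 62)]
35 -20 -1 [(-5, 27, 141, 197, 44, -94)] [(34, 25, 132, 252, 44, -118)]
35 0 1 [(-20, 27, 141, 156, 45, 95)] [(23, 22, 139, 212, 38, 78)]
35 0 -1 [(-20, 27, 141, 156, 45, -85)] [(23, 22, 139, 212, 38, -102)]
35 20 1 [(-31, 29, 135, 118, 46, 107)] [(9, 21, 141, 165, 37, 96)]
35 20 -1 [(-31, 29, 135, 118, 46, -73)] [(9, 21, 141, 165, 37, -84)]
35 40 1 [
[... 249 characters left out ...]
, 89, 51, -56)]
45 -40 1 [(3, 25, 130, 250, 31, 56)] [(35, 26, 118, -68, 47, 39)]
45 -40 -1 [(3, 25, 130, 250, 31, -124)] [(35, 26, 118, -68, 47, -141)]
45 0 1 [(-18, 23, 135, 148, 25, 106)] [(21, 18, 133, 228, 20, 59)]
45 0 -1 [(-18, 23, 135, 148, 25, -74)] [(21, 18, 133, 228, 20, -121)]
45 20 1 [(-27, 25, 130, 104, 33, 125)] [(10, 17, 134, 155, 17, 107)]
45 20 -1 [(-27, 25, 130, 104, 33, -55)] [(10, 17, 134, 155, 17, -73)]
45 40 1 [(-32, 29, 121, 76, 44, 133)] [(-1, 19, 130, 103, 28, 134)]
45 40 -1 [(-32, 29, 121, 76, 44, -47)] [(-1, 19, 130, 103, 28, -46)]
45 60 1 [(-33, 33, 111, 57, 57, 135)] [(-7, 23, 122, 76, 42, 140)]
45 60 -1 [(-33, 33, 111, 57, 57, -45)] [(-7, 23, 122, 76, 42, -40)]
```

{"fn": "move_arm", "kwargs": {
  "plan": [
    {"tx": 0,"ty": 0,"tz": 0,"wx": 0,"wy": 0.12,"wz": 0},
    {"tx": 0,"ty": 0,"tz": 0,"wx": 0,"wy": 0.12,"wz": 0},
    {"tx": 0,"ty": 0,"tz": 0,"wx": 0,"wy": 0.12,"wz": 0},
    {"tx": 0,"ty": 0,"tz": 0,"wx": 0,"wy": 0.12,"wz": 0},
    {"tx": 0,"ty": 0,"tz": 0,"wx": 0,"wy": 0.12,"wz": 0},
    {"tx": 0,"ty": 0,"tz": 0,"wx": 0,"wy": 0.12,"wz": 0},
    {"tx": -3.3,"ty": 0,"tz": 0,"wx": 0,"wy": 0,"wz": 0},
    {"tx": -3.3,"ty": 0,"tz": 0,"wx": 0,"wy": 0,"wz": 0},
    {"tx": -3.3,"ty": 0,"tz": 0,"wx": 0,"wy": 0,"wz": 0},
    {"tx": 0,"ty": 0,"tz": 3,"wx": 0,"wy": 0,"wz": 0.12},
    {"tx": 0,"ty": 0,"tz": 3,"wx": 0,"wy": 0,"wz": 0.12},
    {"tx": 0,"ty": 0,"tz": 3,"wx": 0,"wy": 0,"wz": 0.12}
  ]
}}

```text
time_s: 3.52
ee_pos: [590.9, -109.0, 240.9]
ee_rot: [-179.8, 0.2, 159.3]
force: [-0.2, -0.4, -0.4]
gripper_width: 91.1
gripper_force: 0.0
```

{"fn": "move_arm", "kwargs": {
  "plan": [
    {"tx": 0,"ty": 0,"tz": 3,"wx": 0,"wy": 0,"wz": 0.12},
    {"tx": 0,"ty": 0,"tz": 3,"wx": 0,"wy": 0,"wz": 0.12},
    {"tx": 0,"ty": 0,"tz": 0,"wx": 0,"wy": 0,"wz": 0.12},
    {"tx": 0,"ty": 0,"tz": 0,"wx": 0,"wy": 0,"wz": 0.12},
    {"tx": 0,"ty": 0,"tz": 0,"wx": 0,"wy": 0,"wz": 0.12},
    {"tx": 0,"ty": 0,"tz": 0,"wx": 0,"wy": 0,"wz": 0.12},
    {"tx": 0,"ty": 0,"tz": 0,"wx": 0,"wy": 0,"wz": 0.12},
    {"tx": 0,"ty": 0,"tz": 0,"wx": 0,"wy": 0,"wz": 0.12},
    {"tx": 0,"ty": 0,"tz": 0,"wx": 0,"wy": 0,"wz": 0.12},
    {"tx": 0,"ty": 0,"tz": 0,"wx": 0,"wy": 0,"wz": 0.12},
    {"tx": 0,"ty": 0,"tz": 0,"wx": 0,"wy": 0,"wz": 0},
    {"tx": 0,"ty": 0,"tz": 0,"wx": 0,"wy": 0,"wz": 0}
  ]
}}

```text
time_s: 4.52
ee_pos: [589.3, -109.0, 181.7]
ee_rot: [179.9, 0.1, 91.1]
force: [-0.7, 0.2, 0.2]
gripper_width: 90.9
gripper_force: 0.0
```

```bash
cat >>h.py <<'E'
def todo(P,O=None):
    s=log();T=R.from_euler("xyz",s["ee_rot"],degrees=True)
    print("shift cm",(T.inv().apply(np.array(P)-s["ee_pos"])/10).round(2),"rotvec",(T.inv()*O).as_rotvec().round(3) if O else "", "z",T.as_matrix()[:,2].round(2))
E
python3 - <<'E'
from h import *
todo((585.8,-108,35))
seeds=[[-20,30,120,q4,50,q6] for q4 in(60,) for q6 in(-50,)]
for S in((480,-20),(500,-20),(520,0),(540,-10)):
  for t in(30,35,40):
    for y in(40,60):
      O=tool(t,y,-1);print(S,t,y,ik(np.array((*S,50))+19*O.as_matrix()[:,2],O,seeds),ik(np.array((*S,260))+19*O.as_matrix()[:,2],O,seeds))
E
```

```text
4.52 [-11.5  21.7  89.4  -0.1  68.9 -12.6] [ 589.3 -109.   181.7] [1.799e+02 1.000e-01 9.110e+01] [-0.7  0.2  0.2] 90.9 0.0
shift cm [ 0.13 -0.37 14.66] rotvec  z [ 0. -0. -1.]
(480, -20) 30 40 [array([-37.,  31., 144., 100.,  59., -85.])] [array([-37.,   4., 130.,  75.,  61., -36.])]
(480, -20) 30 60 [array([-38.,  34., 131.,  74.,  63., -73.])] [array([-38.,  12., 120.,  62.,  76., -40.])]
(480, -20) 35 40 [array([-35.,  28., 143.,  98.,  53., -78.])] [array([-35.,   2., 127.,  69.,  58., -29.])]
(480, -20) 35 60 [array([-36.,  31., 131.,  72.,  59., -68.])] [array([-36.,  10., 118.,  58.,  73., -35.])]
(480, -20) 40 40 [array([-32.,  24., 141.,  95.,  47., -71.])] [array([-32.,   1., 125.,  62.,  56., -20.])]
(480, -20) 40 60 [array([-34.,  28., 130.,  69.,  55., -63.])] [array([-34.,   9., 116.,  54.,  71., -30.])]
(500, -20) 30 40 [array([-35.,  31., 142., 101.,  59., -82.])] [array([-35.,   5., 128.,  76.,  60., -36.])]
(500, -20) 30 60 [array([-36.,  34., 129.,  75.,  63., -71.])] [array([-36.,  13., 118.,  63.,  75., -39.])]
(500, -20) 35 40 [array([-33.,  28., 140.,  99.,  5
[... 980 characters left out ...]
 [array([-29.,  11., 113.,  56.,  68., -27.])]
(540, -10) 30 40 [array([-31.,  32., 138., 103.,  57., -79.])] [array([-31.,   8., 125.,  78.,  57., -34.])]
(540, -10) 30 60 [array([-32.,  35., 125.,  77.,  63., -68.])] [array([-32.,  16., 114.,  65.,  73., -37.])]
(540, -10) 35 40 [array([-29.,  29., 136., 101.,  51., -72.])] [array([-29.,   6., 122.,  71.,  54., -26.])]
(540, -10) 35 60 [array([-31.,  33., 125.,  74.,  58., -63.])] [array([-31.,  14., 112.,  60.,  71., -31.])]
(540, -10) 40 40 [array([-26.,  26., 135.,  97.,  45., -65.])] [array([-26.,   6., 120.,  64.,  52., -17.])]
(540, -10) 40 60 [array([-29.,  30., 124.,  71.,  54., -57.])] [array([-29.,  13., 111.,  55.,  68., -26.])]
```

{"fn": "move_arm", "kwargs": {
  "plan": [
    {"tx": 0.1,"ty": -0.4,"tz": 2.7,"wx": 0,"wy": 0,"wz": 0},
    {"tx": 0,"ty": 0,"tz": 3,"wx": 0,"wy": 0,"wz": 0},
    {"tx": 0,"ty": 0,"tz": 3,"wx": 0,"wy": 0,"wz": 0},
    {"tx": 0,"ty": 0,"tz": 3,"wx": 0,"wy": 0,"wz": 0},
    {"tx": 0,"ty": 0,"tz": 2,"wx": 0,"wy": 0,"wz": 0},
    {"tx": 0,"ty": 0,"tz": 1,"wx": 0,"wy": 0,"wz": 0},
    {"tx": 0,"ty": 0,"tz": 0,"wx": 0,"wy": 0,"wz": 0},
    {"tx": 0,"ty": 0,"tz": 0,"wx": 0,"wy": 0,"wz": 0}
  ]
}}

```text
time_s: 5.18
ee_pos: [584.0, -108.4, 34.5]
ee_rot: [180.0, 0.0, 91.0]
force: [-0.2, 0.0, 1.5]
gripper_width: 90.6
gripper_force: 0.0
```

{"fn": "move_arm", "kwargs": {
  "plan": [
    {"tx": 0,"ty": 0,"tz": 0,"wx": 0,"wy": 0,"wz": 0},
    {"tx": 0,"ty": 0,"tz": 0,"wx": 0,"wy": 0,"wz": 0},
    {"tx": 0,"ty": 0,"tz": 0,"wx": 0,"wy": 0,"wz": 0},
    {"tx": 0,"ty": 0,"tz": 0,"wx": 0,"wy": 0,"wz": 0},
    {"tx": 0,"ty": 0,"tz": 0,"wx": 0,"wy": 0,"wz": 0},
    {"tx": 0,"ty": 0,"tz": 0,"wx": 0,"wy": 0,"wz": 0},
    {"tx": 0,"ty": 0,"tz": 0,"wx": 0,"wy": 0,"wz": 0},
    {"tx": 0,"ty": 0,"tz": 0,"wx": 0,"wy": 0,"wz": 0},
    {"tx": 0,"ty": 0,"tz": 0,"wx": 0,"wy": 0,"wz": 0},
    {"tx": 0,"ty": 0,"tz": 0,"wx": 0,"wy": 0,"wz": 0},
    {"tx": 0,"ty": 0,"tz": 0,"wx": 0,"wy": 0,"wz": 0},
    {"tx": 0,"ty": 0,"tz": 0,"wx": 0,"wy": 0,"wz": 0}
  ],
  "gripper": 4,
  "force": 10
}}

```text
time_s: 6.18
ee_pos: [583.5, -108.6, 34.8]
ee_rot: [179.9, 0.0, 90.9]
force: [2.0, -0.4, 6.1]
gripper_width: 59.0
gripper_force: 10.0
```

{"fn": "move_arm", "kwargs": {
  "plan": [
    {"tx": 0,"ty": 0,"tz": -1,"wx": 0,"wy": 0,"wz": 0},
    {"tx": 0,"ty": 0,"tz": -2,"wx": 0,"wy": 0,"wz": 0},
    {"tx": 2.0,"ty": -1.2,"tz": -1,"wx": 0,"wy": 0,"wz": 0},
    {"tx": 3,"ty": -1.8,"tz": 0,"wx": 0,"wy": 0,"wz": 0},
    {"tx": 3,"ty": -1.8,"tz": 0,"wx": 0,"wy": 0,"wz": 0},
    {"tx": 2,"ty": -1.2,"tz": 0,"wx": 0,"wy": 0,"wz": 0},
    {"tx": 0.8,"ty": -0.4,"tz": 0,"wx": 0,"wy": 0,"wz": 0},
    {"tx": 0,"ty": 0,"tz": 1,"wx": 0,"wy": 0,"wz": 0},
    {"tx": 0,"ty": 0,"tz": 1.4,"wx": 0,"wy": 0,"wz": 0},
    {"tx": 0,"ty": 0,"tz": 1,"wx": 0,"wy": 0,"wz": 0},
    {"tx": 0,"ty": 0,"tz": 0.4,"wx": 0,"wy": 0,"wz": 0},
    {"tx": 0,"ty": 0,"tz": 0.1,"wx": 0,"wy": 0,"wz": 0}
  ]
}}

```text
time_s: 7.18
ee_pos: [516.7, -2.3, 34.0]
ee_rot: [-179.9, -0.0, 90.9]
force: [-3.1, 0.7, 5.8]
gripper_width: 58.5
gripper_force: 10.0
```

{"fn": "move_arm", "kwargs": {
  "plan": [
    {"tx": 0,"ty": 0,"tz": 0,"wx": 0,"wy": 0,"wz": 0},
    {"tx": 0,"ty": 0,"tz": 0,"wx": 0,"wy": 0,"wz": 0},
    {"tx": 0,"ty": 0,"tz": 0,"wx": 0,"wy": 0,"wz": 0}
  ]
}}

```text
time_s: 7.43
ee_pos: [517.5, -1.8, 35.0]
ee_rot: [180.0, 0.0, 90.9]
force: [0.0, -0.8, -0.7]
gripper_width: 58.3
gripper_force: 10.0
```

```bash
python3 -c "from h import *;log()"
```

```text
7.43 [ -1.5  23.8 110.9   0.   45.3  -2.4] [517.5  -1.8  35. ] [180.    0.   90.9] [ 0.  -0.8 -0.7] 58.3 10.0
```

{"fn": "move_arm", "kwargs": {
  "plan": [
    {"tx": 0,"ty": 0,"tz": 0,"wx": 0,"wy": 0,"wz": 0},
    {"tx": 0,"ty": 0,"tz": 0,"wx": 0,"wy": 0,"wz": 0},
    {"tx": 0,"ty": 0,"tz": 0,"wx": 0,"wy": 0,"wz": 0},
    {"tx": 0,"ty": 0,"tz": 0,"wx": 0,"wy": 0,"wz": 0},
    {"tx": 0,"ty": 0,"tz": 0,"wx": 0,"wy": 0,"wz": 0},
    {"tx": 0,"ty": 0,"tz": 0,"wx": 0,"wy": 0,"wz": 0},
    {"tx": 0,"ty": 0,"tz": 0,"wx": 0,"wy": 0,"wz": 0},
    {"tx": 0,"ty": 0,"tz": -2,"wx": 0,"wy": 0,"wz": 0},
    {"tx": 0,"ty": 0,"tz": -3.5,"wx": 0,"wy": 0,"wz": 0},
    {"tx": 0,"ty": 0,"tz": -4,"wx": 0,"wy": 0,"wz": 0},
    {"tx": 0,"ty": 0,"tz": -4,"wx": 0,"wy": 0,"wz": 0.1},
    {"tx": 0,"ty": 0,"tz": -4,"wx": 0,"wy": 0,"wz": 0.1}
  ],
  "gripper": 9.1
}}

```text
time_s: 8.43
ee_pos: [516.5, -1.4, 211.9]
ee_rot: [-180.0, -0.0, 79.2]
force: [1.8, -0.6, -0.0]
gripper_width: 91.0
gripper_force: 0.0
```

{"fn": "move_arm", "kwargs": {
  "plan": [
    {"tx": 0,"ty": 0,"tz": 0,"wx": 0,"wy": 0,"wz": 0.12},
    {"tx": 0,"ty": 0,"tz": 0,"wx": 0,"wy": 0,"wz": 0.12},
    {"tx": 0,"ty": 0,"tz": 0,"wx": 0,"wy": 0,"wz": 0.08},
    {"tx": 0,"ty": 0,"tz": 0,"wx": 0,"wy": 0.12,"wz": 0},
    {"tx": 0,"ty": 0,"tz": 0,"wx": 0,"wy": 0.12,"wz": 0},
    {"tx": 0,"ty": 0,"tz": 0,"wx": 0,"wy": 0.12,"wz": 0},
    {"tx": 0,"ty": 0,"tz": 0,"wx": 0,"wy": 0.12,"wz": 0},
    {"tx": 0,"ty": 0,"tz": 0,"wx": 0,"wy": 0.12,"wz": 0},
    {"tx": 0,"ty": 0,"tz": 0,"wx": 0,"wy": 0.12,"wz": 0},
    {"tx": 0,"ty": 0,"tz": 0,"wx": 0,"wy": 0.12,"wz": 0},
    {"tx": 0,"ty": 0,"tz": 0,"wx": 0,"wy": 0.12,"wz": 0},
    {"tx": 0,"ty": 0,"tz": 0,"wx": 0,"wy": 0,"wz": 0}
  ]
}}

```text
time_s: 9.43
ee_pos: [515.3, -3.2, 206.6]
ee_rot: [-179.2, -55.1, 60.2]
force: [-0.8, -0.5, -1.2]
gripper_width: 90.9
gripper_force: 0.0
```

```bash
python3 - <<'E'
from h import *
from workcell import grab_frame
O=tool(35,60,-1);z=O.as_matrix()[:,2];G=np.array((517.5,-1.8,50))
todo(G-120*z,O)
for n in("side","top"):
    F[n]=grab_frame(n);cv2.imwrite(f"pics/{n}1.png",F[n]["color"][:,:,::-1])
cv2.imwrite("pics/both1.png",cv2.resize(np.hstack([F["side"]["color"][120:,200:],F["top"]["color"][120:,:]])[:,:,::-1],(800,267)))
print([proj(n,np.array((517.5,-1.8,80))) for n in F])
E
```

```text
9.43 [-34.   16.8 117.2  60.5  69.9 -39.7] [515.3  -3.2 206.6] [-179.2  -55.1   60.2] [-0.8 -0.5 -1.2] 90.9 0.0
shift cm [-12.7    0.05  -2.85] rotvec [-0.017 -0.002  0.002] z [ 0.4   0.72 -0.57]
[(np.float64(363.47516883488765), np.float64(308.83074698983734)), (np.float64(287.18245880577047), np.float64(308.7437243244864))]
```

View pics/both1.png

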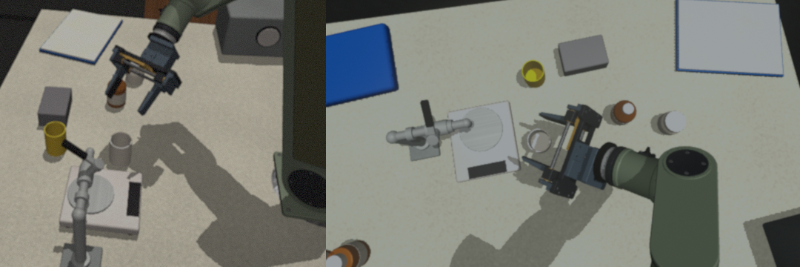

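{"fn": "move_arm", "kwargs": {
  "plan": [
    {"tx": -3.2,"ty": 0,"tz": -0.7,"wx": 0,"wy": 0,"wz": 0},
    {"tx": -3.2,"ty": 0,"tz": -0.7,"wx": -0.017,"wy": 0,"wz": 0},
    {"tx": -3.2,"ty": 0,"tz": -0.7,"wx": 0,"wy": 0,"wz": 0},
    {"tx": -3.1,"ty": 0,"tz": -0.7,"wx": 0,"wy": 0,"wz": 0},
    {"tx": 0,"ty": 0,"tz": 0,"wx": 0,"wy": 0,"wz": 0},
    {"tx": 0,"ty": 0,"tz": 0,"wx": 0,"wy": 0,"wz": 0}
  ]
}}

```text
time_s: 10.03
ee_pos: [471.3, -85.5, 122.4]
ee_rot: [179.0, -54.9, 61.2]
force: [1.0, 0.6, 0.1]
gripper_width: 91.2
gripper_force: 0.0
```

```bash
python3 - <<'E'
from h import *
O=tool(35,60,-1);z=O.as_matrix()[:,2];G=np.array((517.5,-1.8,50))
todo(G+19*z,O)
E
```

```text
10.03 [-45.5  25.3 120.8  57.6  69.2 -55.6] [471.3 -85.5 122.4] [179.  -54.9  61.2] [1.  0.6 0.1] 91.2 0.0
shift cm [-0.43 -0.21 13.88] rotvec [0.001 0.001 0.012] z [ 0.41  0.71 -0.57]
```

{"fn": "move_arm", "kwargs": {
  "plan": [
    {"tx": -0.4,"ty": -0.2,"tz": 2,"wx": 0,"wy": 0,"wz": 0.012},
    {"tx": 0,"ty": 0,"tz": 3,"wx": 0,"wy": 0,"wz": 0},
    {"tx": 0,"ty": 0,"tz": 3,"wx": 0,"wy": 0,"wz": 0},
    {"tx": 0,"ty": 0,"tz": 3,"wx": 0,"wy": 0,"wz": 0},
    {"tx": 0,"ty": 0,"tz": 2,"wx": 0,"wy": 0,"wz": 0},
    {"tx": 0,"ty": 0,"tz": 0.9,"wx": 0,"wy": 0,"wz": 0},
    {"tx": 0,"ty": 0,"tz": 0,"wx": 0,"wy": 0,"wz": 0},
    {"tx": 0,"ty": 0,"tz": 0,"wx": 0,"wy": 0,"wz": 0},
    {"tx": 0,"ty": 0,"tz": 0,"wx": 0,"wy": 0,"wz": 0}
  ]
}}

```text
time_s: 10.78
ee_pos: [525.4, 11.9, 40.2]
ee_rot: [179.8, -55.0, 60.1]
force: [-0.0, -1.0, 0.0]
gripper_width: 90.8
gripper_force: 0.0
```

```bash
python3 - <<'E'
from h import *
O=tool(35,60,-1);z=O.as_matrix()[:,2];G=np.array((517.5,-1.8,50))
todo(G+19*z,O)
E
```

```text
10.78 [-31.7  33.7 126.2  75.1  58.  -66.2] [525.4  11.9  40.2] [179.8 -55.   60.1] [-0. -1.  0.] 90.8 0.0
shift cm [-0.1   0.    0.04] rotvec [ 0.002 -0.     0.001] z [ 0.41  0.71 -0.57]
```

{"fn": "move_arm", "kwargs": {
  "plan": [
    {"tx": 0,"ty": 0,"tz": 0,"wx": 0,"wy": 0,"wz": 0},
    {"tx": 0,"ty": 0,"tz": 0,"wx": 0,"wy": 0,"wz": 0},
    {"tx": 0,"ty": 0,"tz": 0,"wx": 0,"wy": 0,"wz": 0},
    {"tx": 0,"ty": 0,"tz": 0,"wx": 0,"wy": 0,"wz": 0},
    {"tx": 0,"ty": 0,"tz": 0,"wx": 0,"wy": 0,"wz": 0},
    {"tx": 0,"ty": 0,"tz": 0,"wx": 0,"wy": 0,"wz": 0},
    {"tx": 0,"ty": 0,"tz": 0,"wx": 0,"wy": 0,"wz": 0},
    {"tx": 0,"ty": 0,"tz": 0,"wx": 0,"wy": 0,"wz": 0},
    {"tx": 0,"ty": 0,"tz": 0,"wx": 0,"wy": 0,"wz": 0},
    {"tx": 0,"ty": 0,"tz": 0,"wx": 0,"wy": 0,"wz": 0}
  ],
  "gripper": 4,
  "force": 12
}}

```text
time_s: 11.62
ee_pos: [525.0, 12.2, 39.2]
ee_rot: [180.0, -55.0, 59.9]
force: [-0.4, -2.9, 3.5]
gripper_width: 58.8
gripper_force: 12.0
```

```bash
python3 -c "from h import *;log()"
```

```text
11.62 [-31.7  33.8 126.2  75.1  57.9 -66.3] [525.   12.2  39.2] [180.  -55.   59.9] [-0.4 -2.9  3.5] 58.8 12.0
```

{"fn": "move_arm", "kwargs": {
  "plan": [
    {"tx": 0.5,"ty": 0,"tz": -0.35,"wx": 0,"wy": 0,"wz": 0},
    {"tx": 1.3,"ty": 0,"tz": -0.9,"wx": 0,"wy": 0,"wz": 0},
    {"tx": 1.7,"ty": 0,"tz": -1.2,"wx": 0,"wy": 0,"wz": 0},
    {"tx": 1.0,"ty": 0,"tz": -0.7,"wx": 0,"wy": 0,"wz": 0},
    {"tx": 0.7,"ty": -0.2,"tz": 1.0,"wx": 0,"wy": 0,"wz": 0},
    {"tx": 1.2,"ty": -0.4,"tz": 1.7,"wx": 0,"wy": 0,"wz": 0},
    {"tx": 1.4,"ty": -0.5,"tz": 2.0,"wx": 0,"wy": 0,"wz": 0},
    {"tx": 1.4,"ty": -0.5,"tz": 2.0,"wx": 0,"wy": 0,"wz": 0},
    {"tx": 1.4,"ty": -0.5,"tz": 2.0,"wx": 0,"wy": 0,"wz": 0},
    {"tx": 1.0,"ty": -0.3,"tz": 1.4,"wx": 0,"wy": 0,"wz": 0},
    {"tx": 0,"ty": 0,"tz": 0,"wx": 0,"wy": 0,"wz": 0},
    {"tx": 0,"ty": 0,"tz": 0,"wx": 0,"wy": 0,"wz": 0}
  ]
}}

```text
time_s: 12.62
ee_pos: [565.0, 132.1, 94.0]
ee_rot: [-180.0, -55.0, 60.0]
force: [0.4, 0.1, -1.6]
gripper_width: 59.2
gripper_force: 12.0
```

```bash
python3 - <<'E'
from h import *
from workcell import grab_frame
O=tool(35,60,-1);z=O.as_matrix()[:,2]
todo(np.array((570.5,149.5,90))+19*z,O)
for n in("side","top"):
    F[n]=grab_frame(n)
cv2.imwrite("pics/both2.png",np.hstack([cv2.resize(F["side"]["color"][300:480,240:440],(400,360)),cv2.resize(F["top"]["color"][200:380,100:300],(400,360))])[:,:,::-1])
E
```

```text
12.62 [-15.4  27.  125.2  83.8  52.9 -55.5] [565.  132.1  94. ] [-180.  -55.   60.] [ 0.4  0.1 -1.6] 59.2 12.0
shift cm [ 0.7  -0.39  3.59] rotvec [-0.001  0.001  0.   ] z [ 0.41  0.71 -0.57]
```

View pics/both2.png

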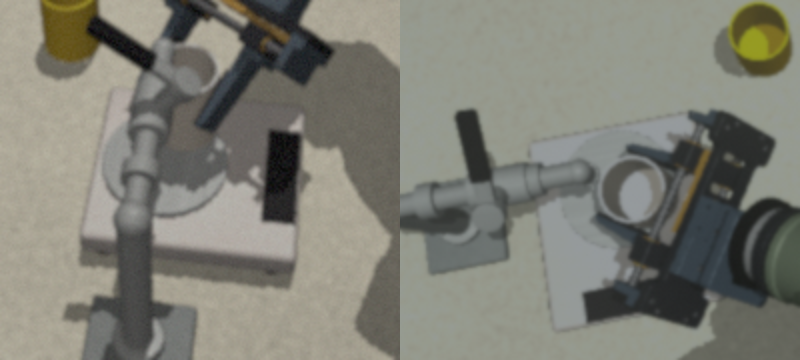

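The beaker is held over the pan, with its rim at top-view pixel about (216,295). It is still about 33 mm short of the spout, and the hand is clear of the pipe.

{"fn": "move_arm", "kwargs": {
  "plan": [
    {"tx": 0.5,"ty": -0.1,"tz": 0.7,"wx": 0,"wy": 0,"wz": 0},
    {"tx": 0.6,"ty": -0.2,"tz": 0.8,"wx": 0,"wy": 0,"wz": 0},
    {"tx": 0.5,"ty": -0.1,"tz": 0.7,"wx": 0,"wy": 0,"wz": 0},
    {"tx": 0.3,"ty": 0,"tz": 0.5,"wx": 0,"wy": 0,"wz": 0},
    {"tx": 0,"ty": 0,"tz": 0,"wx": 0,"wy": 0,"wz": 0},
    {"tx": 0,"ty": 0,"tz": 0,"wx": 0,"wy": 0,"wz": 0},
    {"tx": 0,"ty": 0,"tz": 0,"wx": 0,"wy": 0,"wz": 0}
  ]
}}

```text
time_s: 13.3
ee_pos: [578.8, 161.8, 94.2]
ee_rot: [-180.0, -55.0, 59.9]
force: [0.2, 0.4, -1.0]
gripper_width: 58.9
gripper_force: 12.0
```

```bash
python3 - <<'E'
from h import *
print("rim before:",onz("top",(216,294.8),134.8).round(1),"expected 557.2 118.6")
O=tool(35,60,-1);z=O.as_matrix()[:,2]
todo(np.array((570.5,149.5,90.5))+19*z,O)
from workcell import grab_frame
for n in("side","top"):
    F[n]=grab_frame(n)
cv2.imwrite("pics/both3.png",np.hstack([cv2.resize(F["side"]["color"][300:435,240:390],(400,360)),cv2.resize(F["top"]["color"][230:365,130:280],(400,360))])[:,:,::-1])
E
```

```text
rim before: [555.4 117.2 134.8] expected 557.2 118.6
13.3 [-11.3  27.4 124.3  87.1  50.9 -54.7] [578.8 161.8  94.2] [-180.   -55.    59.9] [ 0.2  0.4 -1. ] 58.9 12.0
shift cm [-1.15 -0.1   0.89] rotvec [ 0.001  0.    -0.001] z [ 0.41  0.71 -0.57]
```

View pics/both3.png

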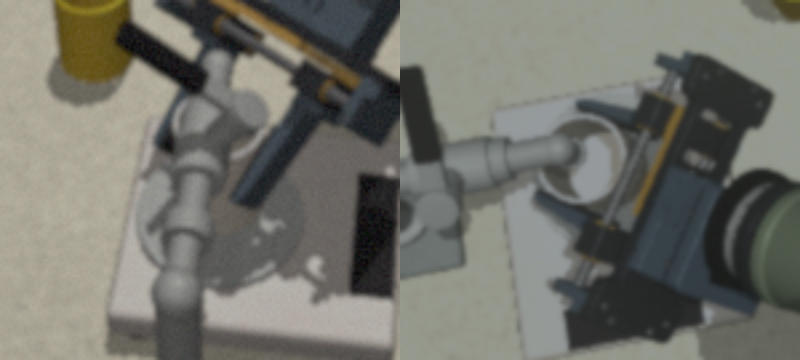

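{"fn": "move_arm", "kwargs": {
  "plan": [
    {"tx": -0.4,"ty": -0.1,"tz": 0.35,"wx": 0,"wy": 0,"wz": 0},
    {"tx": -0.4,"ty": 0,"tz": 0.3,"wx": 0,"wy": 0,"wz": 0},
    {"tx": -0.25,"ty": 0,"tz": 0.17,"wx": 0,"wy": 0,"wz": 0},
    {"tx": -0.1,"ty": 0,"tz": 0.07,"wx": 0,"wy": 0,"wz": 0},
    {"tx": 0,"ty": 0,"tz": 0,"wx": 0,"wy": 0,"wz": 0},
    {"tx": 0,"ty": 0,"tz": 0,"wx": 0,"wy": 0,"wz": 0},
    {"tx": 0,"ty": 0,"tz": 0,"wx": 0,"wy": 0,"wz": 0}
  ]
}}

```text
time_s: 13.98
ee_pos: [578.5, 162.8, 79.7]
ee_rot: [180.0, -55.0, 59.9]
force: [0.8, 0.8, -1.5]
gripper_width: 59.4
gripper_force: 12.0
```

```bash
python3 -c "from h import *;log()"
```

```text
13.98 [-11.2  29.  125.   89.1  50.8 -57.6] [578.5 162.8  79.7] [180.  -55.   59.9] [ 0.8  0.8 -1.5] 59.4 12.0
```

{"fn": "move_arm", "kwargs": {
  "plan": [
    {"tx": -0.05,"ty": 0,"tz": 0.03,"wx": 0,"wy": 0,"wz": 0},
    {"tx": -0.05,"ty": 0,"tz": 0.04,"wx": 0,"wy": 0,"wz": 0},
    {"tx": 0,"ty": 0,"tz": 0,"wx": 0,"wy": 0,"wz": 0},
    {"tx": 0,"ty": 0,"tz": 0,"wx": 0,"wy": 0,"wz": 0},
    {"tx": 0,"ty": 0,"tz": 0,"wx": 0,"wy": 0,"wz": 0}
  ]
}}

```text
time_s: 14.4
ee_pos: [578.6, 163.0, 79.2]
ee_rot: [180.0, -55.1, 60.0]
force: [-1.0, -1.3, 3.6]
gripper_width: 58.9
gripper_force: 12.0
```

{"fn": "move_arm", "kwargs": {
  "plan": [
    {"tx": 0,"ty": 0,"tz": 0,"wx": 0,"wy": 0,"wz": 0},
    {"tx": 0,"ty": 0,"tz": 0,"wx": 0,"wy": 0,"wz": 0},
    {"tx": 0,"ty": 0,"tz": 0,"wx": 0,"wy": 0,"wz": 0},
    {"tx": 0,"ty": 0,"tz": 0,"wx": 0,"wy": 0,"wz": 0},
    {"tx": 0,"ty": 0,"tz": 0,"wx": 0,"wy": 0,"wz": 0},
    {"tx": 0,"ty": 0,"tz": 0,"wx": 0,"wy": 0,"wz": 0},
    {"tx": 0,"ty": 0,"tz": 0,"wx": 0,"wy": 0,"wz": 0},
    {"tx": 0,"ty": 0,"tz": 0,"wx": 0,"wy": 0,"wz": 0},
    {"tx": 0,"ty": 0,"tz": 0,"wx": 0,"wy": 0,"wz": 0},
    {"tx": 0,"ty": 0,"tz": 0,"wx": 0,"wy": 0,"wz": 0}
  ],
  "gripper": 9.1
}}

```text
time_s: 15.23
ee_pos: [578.4, 162.9, 78.6]
ee_rot: [-180.0, -55.0, 59.9]
force: [-0.4, -0.3, -1.2]
gripper_width: 90.9
gripper_force: 0.0
```

{"fn": "move_arm", "kwargs": {
  "plan": [
    {"tx": 0,"ty": 0,"tz": -1,"wx": 0,"wy": 0,"wz": 0},
    {"tx": 0,"ty": 0,"tz": -2,"wx": 0,"wy": 0,"wz": 0},
    {"tx": 0,"ty": 0,"tz": -3,"wx": 0,"wy": 0,"wz": 0},
    {"tx": 0,"ty": 0,"tz": -3,"wx": 0,"wy": 0,"wz": 0},
    {"tx": 0,"ty": 0,"tz": -4,"wx": 0,"wy": 0,"wz": 0},
    {"tx": 0,"ty": 0,"tz": -4,"wx": 0,"wy": 0,"wz": 0},
    {"tx": 0,"ty": 0,"tz": -3,"wx": 0,"wy": 0,"wz": 0},
    {"tx": 0,"ty": 0,"tz": 0,"wx": 0,"wy": 0,"wz": 0},
    {"tx": 0,"ty": 0,"tz": 0,"wx": 0,"wy": 0,"wz": 0}
  ]
}}

```text
time_s: 15.98
ee_pos: [496.3, 19.4, 194.2]
ee_rot: [179.7, -55.0, 60.0]
force: [1.1, 0.1, -0.8]
gripper_width: 90.9
gripper_force: 0.0
```

```bash
python3 - <<'E'
from h import *
from workcell import grab_frame
log()
for n in("side","top"):
    F[n]=grab_frame(n);pickle.dump(F[n],open(n+".pkl","wb"))
cv2.imwrite("pics/both4.png",np.hstack([cv2.resize(F["side"]["color"][270:435,240:390],(400,440)),cv2.resize(F["top"]["color"][230:395,110:260],(400,440))])[:,:,::-1])
E
```

```text
15.98 [-32.9  15.2 122.3  63.1  66.5 -42.8] [496.3  19.4 194.2] [179.7 -55.   60. ] [ 1.1  0.1 -0.8] 90.9 0.0
```

View pics/both4.png

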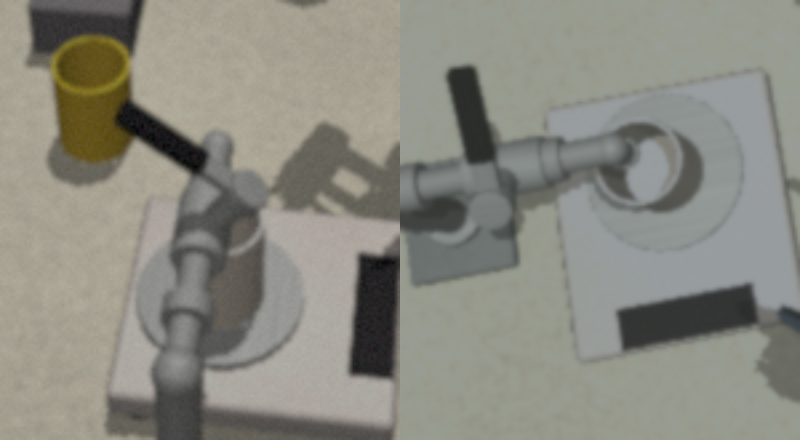

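The beaker stands upright on the pan with its rim at top-view pixel about (199,292), concentric with the spout end. The lever is still near closed.

```bash
cat >>h.py <<'E'
S0=np.array((570.5,149.5,0));YAW=2.9;SR=R.from_euler("z",YAW,degrees=True)
def lev(th,r=70,deep=12,sgn=1):
    d=np.cos(th)*np.array((.819,0,.574))+np.sin(th)*np.array((0,-1.,0))
    piv=np.array((-25.8,65,226.9));z=np.array((.574,0,-.819))
    P=S0+SR.apply(piv+r*d+deep*z)
    return P,tool(55,YAW,sgn)*R.from_euler("z",th)
E
python3 - <<'E'
from h import *
print("rim",onz("top",(199.25,291.9),120).round(1),"pan",onz("top",(209.4,294.5),40).round(1))
print("lever tip est",[ (th,lev(th,90,0)[0].round(1)) for th in(0,.1,.2)])
for sg in(1,-1):
  for th in(0.1,.6,1.1,1.6,1.75):
    P,O=lev(th,sgn=sg);print(sg,th,P.round(0),{tuple(map(int,q)) for q in ik(P,O,[[10,0,110,q4,45,q6] for q4 in(-40,0,40,180) for q6 in(-130,-50,50,130)])})
P,O=lev(.1,deep=-70);print("pre",P,ik(P,O,[[10,0,110,0,45,-100]]))
E
```

```text
rim [566.6 149.5 120. ] pan [569.2 148.4  40. ]
lever tip est [(0, array([615.1, 216.8, 278.6])), (0.1, array([615.1, 207.8, 278.3])), (0.2, array([614.5, 198.9, 277.5]))]
1 0.1 [606. 209. 257.] {(24, 8, 106, -21, 35, -49)}
1 0.6 [598. 176. 250.] {(21, 7, 109, -19, 32, -25)}
1 1.1 [577. 152. 235.] {(19, 5, 113, -18, 29, 2)}
1 1.6 [550. 143. 216.] {(19, 3, 118, -21, 26, 33)}
1 1.75 [542. 144. 210.] {(19, 3, 119, -22, 25, 44)}
-1 0.1 [606. 209. 257.] {(24, 8, 106, -21, 35, 131)}
-1 0.6 [598. 176. 250.] set()
-1 1.1 [577. 152. 235.] set()
-1 1.6 [550. 143. 216.] set()
-1 1.75 [542. 144. 210.] {(19, 3, 119, -22, 25, -136)}
pre [558.64005267 206.9852493  324.20926736] [array([ 27.,   2., 103., -19.,  44., -50.])]
```

```bash
python3 - <<'E'
from h import *
P,O=lev(.1,deep=-70)
todo(P,O)
A=np.array((450,30,420.));T=tool(35,60,-1);rv=(T.inv()*O).as_rotvec();print(rv.round(3))
q=[-33,15,122,63,66,-43]
for k in np.linspace(0,1,9):
    o=T*R.from_rotvec(rv*k);p=A+(np.array((480,200,400))-A)*k;r=ik(p,o,[q]);print(k,r, o.as_matrix()[:,2].round(2))
    if r:q=r[0]
todo(A)
E
```

```text
16.08 [-32.7  15.4 122.4  63.1  66.5 -42.8] [495.8  21.4 192.9] [-179.9  -55.    59.8] [-1.3  0.8  0.4] 91.2 0.0
shift cm [21.77 -3.88  8.21] rotvec [ 0.345 -0.881 -2.164] z [ 0.41  0.71 -0.57]
[ 0.346 -0.881 -2.162]
0.0 [array([-35.,  -3., 105.,  55.,  87., -13.])] [ 0.41  0.71 -0.57]
0.125 [array([-28.,  -3., 102.,  49.,  84., -21.])] [ 0.35  0.66 -0.66]
0.25 [array([-21.,  -4.,  99.,  42.,  81., -28.])] [ 0.31  0.59 -0.75]
0.375 [array([-13.,  -4.,  97.,  34.,  77., -34.])] [ 0.3   0.49 -0.82]
0.5 [array([ -4.,  -5.,  95.,  25.,  73., -39.])] [ 0.31  0.39 -0.87]
0.625 [array([  5.,  -6.,  95.,  15.,  69., -43.])] [ 0.35  0.28 -0.89]
0.75 [array([ 14.,  -6.,  96.,   4.,  64., -45.])] [ 0.41  0.18 -0.89]
0.875 [array([ 23.,  -6.,  97.,  -7.,  60., -48.])] [ 0.49  0.09 -0.87]
1.0 [array([ 31.,  -6., 100., -19.,  56., -49.])] [ 0.57  0.03 -0.82]
16.08 [-32.7  15.4 122.4  63.1  66.5 -42.8] [495.8  21.4 192.9] [-179.9  -55.    59.8] [-1.3  0.8  0.4] 91.2 0.0
shift cm [ 17.71  -4.42 -14.29] rotvec  z [ 0.41  0.71 -0.57]
```

{"fn": "move_arm", "kwargs": {
  "plan": [
    {"tx": 2.95,"ty": -0.7,"tz": -2.4,"wx": 0,"wy": 0,"wz": 0},
    {"tx": 2.95,"ty": -0.7,"tz": -2.4,"wx": 0,"wy": 0,"wz": 0},
    {"tx": 2.95,"ty": -0.7,"tz": -2.4,"wx": 0,"wy": 0,"wz": 0},
    {"tx": 2.95,"ty": -0.7,"tz": -2.4,"wx": 0,"wy": 0,"wz": 0},
    {"tx": 2.95,"ty": -0.8,"tz": -2.4,"wx": 0,"wy": 0,"wz": 0},
    {"tx": 2.95,"ty": -0.8,"tz": -2.3,"wx": 0,"wy": 0,"wz": 0},
    {"tx": 0,"ty": 0,"tz": 0,"wx": 0.017,"wy": -0.044,"wz": -0.108},
    {"tx": 0,"ty": 0,"tz": 0,"wx": 0.017,"wy": -0.044,"wz": -0.108},
    {"tx": 0,"ty": 0,"tz": 0,"wx": 0.017,"wy": -0.044,"wz": -0.108},
    {"tx": 0,"ty": 0,"tz": 0,"wx": 0.017,"wy": -0.044,"wz": -0.108}
  ]
}}

```text
time_s: 16.92
ee_pos: [450.3, 30.5, 419.2]
ee_rot: [158.8, -39.9, 93.7]
force: [-0.2, 0.6, -0.1]
gripper_width: 91.0
gripper_force: 0.0
```

{"fn": "move_arm", "kwargs": {
  "plan": [
    {"tx": 0,"ty": 0,"tz": 0,"wx": 0.017,"wy": -0.044,"wz": -0.108},
    {"tx": 0,"ty": 0,"tz": 0,"wx": 0.017,"wy": -0.044,"wz": -0.108},
    {"tx": 0,"ty": 0,"tz": 0,"wx": 0.017,"wy": -0.044,"wz": -0.108},
    {"tx": 0,"ty": 0,"tz": 0,"wx": 0.017,"wy": -0.044,"wz": -0.108},
    {"tx": 0,"ty": 0,"tz": 0,"wx": 0.017,"wy": -0.044,"wz": -0.108},
    {"tx": 0,"ty": 0,"tz": 0,"wx": 0.017,"wy": -0.044,"wz": -0.108},
    {"tx": 0,"ty": 0,"tz": 0,"wx": 0.017,"wy": -0.044,"wz": -0.108},
    {"tx": 0,"ty": 0,"tz": 0,"wx": 0.017,"wy": -0.044,"wz": -0.108}
  ]
}}

```text
time_s: 17.58
ee_pos: [450.4, 30.8, 418.8]
ee_rot: [152.9, 0.4, 132.2]
force: [0.2, 0.2, -0.5]
gripper_width: 90.9
gripper_force: 0.0
```

{"fn": "move_arm", "kwargs": {
  "plan": [
    {"tx": 0,"ty": 0,"tz": 0,"wx": 0.017,"wy": -0.044,"wz": -0.108},
    {"tx": 0,"ty": 0,"tz": 0,"wx": 0.017,"wy": -0.044,"wz": -0.108},
    {"tx": 0,"ty": 0,"tz": 0,"wx": 0.017,"wy": -0.044,"wz": -0.108},
    {"tx": 0,"ty": 0,"tz": 0,"wx": 0.017,"wy": -0.044,"wz": -0.108},
    {"tx": 0,"ty": 0,"tz": 0,"wx": 0.017,"wy": -0.044,"wz": -0.108},
    {"tx": 0,"ty": 0,"tz": 0,"wx": 0.017,"wy": -0.044,"wz": -0.108},
    {"tx": 0,"ty": 0,"tz": 0,"wx": 0.017,"wy": -0.044,"wz": -0.108},
    {"tx": 0,"ty": 0,"tz": 0,"wx": 0.017,"wy": -0.044,"wz": -0.108},
    {"tx": 0,"ty": 0,"tz": 0,"wx": 0,"wy": 0,"wz": 0},
    {"tx": 0,"ty": 0,"tz": 0,"wx": 0,"wy": 0,"wz": 0}
  ],
  "gripper": 4
}}

```text
time_s: 18.42
ee_pos: [449.7, 31.0, 418.8]
ee_rot: [175.6, 34.7, 175.5]
force: [-0.1, -0.2, 0.4]
gripper_width: 39.8
gripper_force: 0.0
```

```bash
python3 - <<'E'
from h import *
P,O=lev(.1,deep=-70)
todo(P,O)
E
```

```text
18.42 [  1.9 -15.6 104.4   1.   56.3 -85.3] [449.7  31.  418.8] [175.6  34.7 175.5] [-0.1 -0.2  0.4] 39.8 0.0
shift cm [-2.41 17.32 14.57] rotvec [ 0.004 -0.001 -0.006] z [ 0.57  0.03 -0.82]
```

{"fn": "move_arm", "kwargs": {
  "plan": [
    {"tx": -0.4,"ty": 3,"tz": 0,"wx": 0,"wy": 0,"wz": 0},
    {"tx": -0.4,"ty": 3,"tz": 0,"wx": 0,"wy": 0,"wz": 0},
    {"tx": -0.4,"ty": 3,"tz": 0,"wx": 0,"wy": 0,"wz": 0},
    {"tx": -0.4,"ty": 3,"tz": 0,"wx": 0,"wy": 0,"wz": 0},
    {"tx": -0.4,"ty": 3,"tz": 0,"wx": 0,"wy": 0,"wz": 0},
    {"tx": -0.4,"ty": 2.3,"tz": 1,"wx": 0,"wy": 0,"wz": 0},
    {"tx": 0,"ty": 0,"tz": 3.4,"wx": 0,"wy": 0,"wz": 0},
    {"tx": 0,"ty": 0,"tz": 3.4,"wx": 0,"wy": 0,"wz": 0},
    {"tx": 0,"ty": 0,"tz": 3.4,"wx": 0,"wy": 0,"wz": 0},
    {"tx": 0,"ty": 0,"tz": 3.4,"wx": 0,"wy": 0,"wz": 0},
    {"tx": 0,"ty": 0,"tz": 0,"wx": 0,"wy": 0,"wz": 0},
    {"tx": 0,"ty": 0,"tz": 0,"wx": 0,"wy": 0,"wz": 0}
  ]
}}

```text
time_s: 19.42
ee_pos: [560.2, 204.7, 322.4]
ee_rot: [175.8, 34.6, 175.5]
force: [-1.0, -0.0, 0.9]
gripper_width: 39.7
gripper_force: 0.0
```

```bash
python3 - <<'E'
from h import *
P,O=lev(.1,deep=12)
todo(P,O)
E
```

```text
19.42 [ 26.3   2.1 103.1 -19.2  43.9 -50.2] [560.2 204.7 322.4] [175.8  34.6 175.5] [-1.  -0.   0.9] 39.7 0.0
shift cm [0.02 0.24 7.97] rotvec [-0.001 -0.003 -0.007] z [ 0.57  0.03 -0.82]
```

Before closing on the lever I'll watch the force: approach, narrow the fingers, then look.

{"fn": "move_arm", "kwargs": {
  "plan": [
    {"tx": 0,"ty": 0.2,"tz": 2,"wx": 0,"wy": 0,"wz": 0},
    {"tx": 0,"ty": 0,"tz": 2,"wx": 0,"wy": 0,"wz": 0},
    {"tx": 0,"ty": 0,"tz": 1.5,"wx": 0,"wy": 0,"wz": 0},
    {"tx": 0,"ty": 0,"tz": 1.5,"wx": 0,"wy": 0,"wz": 0},
    {"tx": 0,"ty": 0,"tz": 1,"wx": 0,"wy": 0,"wz": 0},
    {"tx": 0,"ty": 0,"tz": 0,"wx": 0,"wy": 0,"wz": 0},
    {"tx": 0,"ty": 0,"tz": 0,"wx": 0,"wy": 0,"wz": 0},
    {"tx": 0,"ty": 0,"tz": 0,"wx": 0,"wy": 0,"wz": 0}
  ]
}}

```text
time_s: 20.08
ee_pos: [606.3, 209.7, 261.7]
ee_rot: [175.6, 35.0, 175.5]
force: [-0.1, 0.1, -0.4]
gripper_width: 40.4
gripper_force: 0.0
```

```bash
python3 - <<'E'
from h import *
from workcell import grab_frame
P,O=lev(.1,deep=12);todo(P,O)
for n in("side","top"):
    F[n]=grab_frame(n)
cv2.imwrite("pics/both5.png",np.hstack([cv2.resize(F["side"]["color"][250:415,250:400],(400,440)),cv2.resize(F["top"]["color"][210:375,90:240],(400,440))])[:,:,::-1])
E
```

```text
20.08 [ 24.3   8.4 105.2 -21.4  34.9 -48.3] [606.3 209.7 261.7] [175.6  35.  175.5] [-0.1  0.1 -0.4] 40.4 0.0
shift cm [ 0.32 -0.07  0.35] rotvec [ 0.003  0.005 -0.006] z [ 0.58  0.03 -0.82]
```

View pics/both5.png

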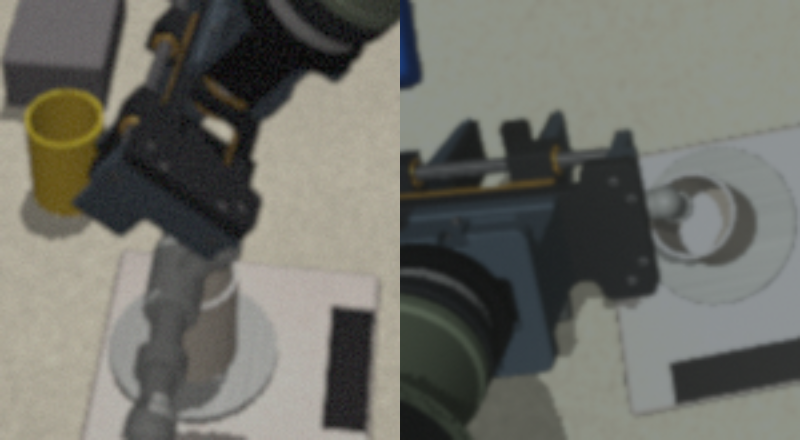

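The fingers straddle the black lever (top crop, about (518,150)), and the beaker is still centred under the spout. I'll narrow the fingers to a loose cage and sweep the arc.

{"fn": "move_arm", "kwargs": {
  "plan": [
    {"tx": 0.3,"ty": -0.1,"tz": 0.3,"wx": 0,"wy": 0,"wz": 0},
    {"tx": 0,"ty": 0,"tz": 0,"wx": 0,"wy": 0,"wz": 0},
    {"tx": 0,"ty": 0,"tz": 0,"wx": 0,"wy": 0,"wz": 0},
    {"tx": 0,"ty": 0,"tz": 0,"wx": 0,"wy": 0,"wz": 0},
    {"tx": 0,"ty": 0,"tz": 0,"wx": 0,"wy": 0,"wz": 0},
    {"tx": 0,"ty": 0,"tz": 0,"wx": 0,"wy": 0,"wz": 0}
  ],
  "gripper": 2.2
}}

```text
time_s: 20.68
ee_pos: [605.3, 208.8, 255.8]
ee_rot: [175.7, 34.9, 175.5]
force: [-0.4, 0.4, 0.1]
gripper_width: 21.9
gripper_force: 0.0
```

{"fn": "move_arm", "kwargs": {
  "plan": [
    {"tx": 0.03,"ty": -0.7,"tz": 0,"wx": 0,"wy": 0,"wz": 0.1},
    {"tx": 0.04,"ty": -0.7,"tz": 0,"wx": 0,"wy": 0,"wz": 0.1},
    {"tx": 0.03,"ty": -0.7,"tz": 0,"wx": 0,"wy": 0,"wz": 0.1},
    {"tx": 0.04,"ty": -0.7,"tz": 0,"wx": 0,"wy": 0,"wz": 0.1}
  ]
}}

```text
time_s: 21.02
ee_pos: [600.8, 182.6, 251.8]
ee_rot: [160.8, 30.2, 148.5]
force: [2.5, 3.6, -0.0]
gripper_width: 22.0
gripper_force: 1.5
```

```bash
python3 - <<'E'
from h import *
P,O=lev(.5,deep=12);todo(P,O)
E
```

```text
21.02 [ 21.4   7.3 108.  -19.7  32.2 -28.6] [600.8 182.6 251.8] [160.8  30.2 148.5] [ 2.5  3.6 -0. ] 22.0 1.5
shift cm [ 0.   -0.01 -0.07] rotvec [ 0.006  0.003 -0.01 ] z [ 0.58  0.03 -0.82]
```

Contact force is about 4 N, as expected. Continuing.

{"fn": "move_arm", "kwargs": {
  "plan": [
    {"tx": 0.03,"ty": -0.7,"tz": 0,"wx": 0,"wy": 0,"wz": 0.1},
    {"tx": 0.04,"ty": -0.7,"tz": 0,"wx": 0,"wy": 0,"wz": 0.1},
    {"tx": 0.03,"ty": -0.7,"tz": 0,"wx": 0,"wy": 0,"wz": 0.1},
    {"tx": 0.04,"ty": -0.7,"tz": 0,"wx": 0,"wy": 0,"wz": 0.1},
    {"tx": 0.03,"ty": -0.7,"tz": 0,"wx": 0,"wy": 0,"wz": 0.1},
    {"tx": 0.04,"ty": -0.7,"tz": 0,"wx": 0,"wy": 0,"wz": 0.1},
    {"tx": 0.03,"ty": -0.7,"tz": 0,"wx": 0,"wy": 0,"wz": 0.1},
    {"tx": 0.04,"ty": -0.7,"tz": 0,"wx": 0,"wy": 0,"wz": 0.1},
    {"tx": 0.03,"ty": -0.7,"tz": 0,"wx": 0,"wy": 0,"wz": 0.1},
    {"tx": 0.04,"ty": -0.7,"tz": 0,"wx": 0,"wy": 0,"wz": 0.1}
  ]
}}

```text
time_s: 21.85
ee_pos: [556.8, 143.7, 219.9]
ee_rot: [144.6, 1.9, 95.8]
force: [3.0, -2.4, 2.1]
gripper_width: 22.0
gripper_force: 1.6
```

```bash
python3 - <<'E'
from h import *
P,O=lev(1.5,deep=12);todo(P,O)
E
```

```text
21.85 [ 18.5   4.1 117.  -20.6  25.9  27.9] [556.8 143.7 219.9] [144.6   1.9  95.8] [ 3.  -2.4  2.1] 22.0 1.6
shift cm [ 0.04 -0.07 -0.05] rotvec [ 0.007 -0.002 -0.01 ] z [ 0.58  0.03 -0.81]
```

{"fn": "move_arm", "kwargs": {
  "plan": [
    {"tx": 0.01,"ty": -0.35,"tz": 0,"wx": 0,"wy": 0,"wz": 0.05},
    {"tx": 0.01,"ty": -0.35,"tz": 0,"wx": 0,"wy": 0,"wz": 0.05},
    {"tx": 0.01,"ty": -0.21,"tz": 0,"wx": 0,"wy": 0,"wz": 0.03},
    {"tx": 0,"ty": 0,"tz": 0,"wx": 0,"wy": 0,"wz": 0}
  ]
}}

```text
time_s: 22.18
ee_pos: [548.5, 143.3, 213.9]
ee_rot: [144.8, -2.2, 89.9]
force: [0.8, -1.4, 1.6]
gripper_width: 22.4
gripper_force: 0.8
```

{"fn": "move_arm", "kwargs": {
  "plan": [
    {"tx": 0.01,"ty": -0.21,"tz": 0,"wx": 0,"wy": 0,"wz": 0.03},
    {"tx": 0.01,"ty": -0.21,"tz": 0,"wx": 0,"wy": 0,"wz": 0.03},
    {"tx": 0,"ty": 0,"tz": 0,"wx": 0,"wy": 0,"wz": 0}
  ]
}}

```text
time_s: 22.43
ee_pos: [545.0, 143.7, 211.3]
ee_rot: [145.0, -4.2, 87.1]
force: [0.9, -0.9, 2.7]
gripper_width: 21.7
gripper_force: 1.0
```

{"fn": "move_arm", "kwargs": {
  "plan": [
    {"tx": 0.01,"ty": -0.21,"tz": 0,"wx": 0,"wy": 0,"wz": 0.03},
    {"tx": 0,"ty": -0.14,"tz": 0,"wx": 0,"wy": 0,"wz": 0.02},
    {"tx": 0,"ty": 0,"tz": 0,"wx": 0,"wy": 0,"wz": 0}
  ]
}}

```text
time_s: 22.68
ee_pos: [544.1, 144.3, 210.9]
ee_rot: [144.9, -5.8, 84.9]
force: [9.4, -4.8, 1.7]
gripper_width: 22.0
gripper_force: 3.8
```

{"fn": "move_arm", "kwargs": {
  "plan": [
    {"tx": 0.01,"ty": -0.21,"tz": 0,"wx": 0,"wy": 0,"wz": 0.03},
    {"tx": 0,"ty": -0.14,"tz": 0,"wx": 0,"wy": 0,"wz": 0.02},
    {"tx": 0,"ty": 0,"tz": 0,"wx": 0,"wy": 0,"wz": 0}
  ]
}}

```text
time_s: 22.93
ee_pos: [544.2, 145.0, 211.4]
ee_rot: [144.8, -7.5, 82.6]
force: [15.7, -9.2, 2.7]
gripper_width: 21.8
gripper_force: 7.7
```

```bash
python3 - <<'E'
from h import *
P,O=lev(1.76,deep=12);todo(P,O)
E
```

```text
22.93 [ 19.3   3.5 119.4 -23.5  24.2  47.8] [544.2 145.  211.4] [144.8  -7.5  82.6] [15.7 -9.2  2.7] 21.8 7.7
shift cm [-0.14 -0.35 -0.03] rotvec [ 0.014 -0.006 -0.032] z [ 0.58  0.03 -0.81]
```

The force rose to about 18 N with the TCP halted, so the lever is against its open stop. Opening the fingers and withdrawing along the stem axis.

{"fn": "move_arm", "kwargs": {
  "plan": [
    {"tx": 0,"ty": 0.2,"tz": 0,"wx": 0,"wy": 0,"wz": 0},
    {"tx": 0,"ty": 0.1,"tz": 0,"wx": 0,"wy": 0,"wz": 0},
    {"tx": 0,"ty": 0,"tz": 0,"wx": 0,"wy": 0,"wz": 0},
    {"tx": 0,"ty": 0,"tz": 0,"wx": 0,"wy": 0,"wz": 0},
    {"tx": 0,"ty": 0,"tz": 0,"wx": 0,"wy": 0,"wz": 0},
    {"tx": 0,"ty": 0,"tz": 0,"wx": 0,"wy": 0,"wz": 0}
  ],
  "gripper": 4
}}

```text
time_s: 23.43
ee_pos: [540.7, 144.2, 207.8]
ee_rot: [145.6, -7.4, 82.4]
force: [0.4, 0.0, -1.0]
gripper_width: 40.2
gripper_force: 0.0
```

{"fn": "move_arm", "kwargs": {
  "plan": [
    {"tx": 0,"ty": 0,"tz": -1,"wx": 0,"wy": 0,"wz": 0},
    {"tx": 0,"ty": 0,"tz": -2,"wx": 0,"wy": 0,"wz": 0},
    {"tx": 0,"ty": 0,"tz": -3,"wx": 0,"wy": 0,"wz": 0},
    {"tx": 0,"ty": 0,"tz": -3,"wx": 0,"wy": 0,"wz": 0},
    {"tx": 0,"ty": 0,"tz": -3,"wx": 0,"wy": 0,"wz": 0},
    {"tx": 0,"ty": 0,"tz": -2,"wx": 0,"wy": 0,"wz": 0},
    {"tx": 0,"ty": 0,"tz": 0,"wx": 0,"wy": 0,"wz": 0},
    {"tx": 0,"ty": 0,"tz": 0,"wx": 0,"wy": 0,"wz": 0},
    {"tx": 0,"ty": 0,"tz": 0,"wx": 0,"wy": 0,"wz": 0}
  ]
}}

```text
time_s: 24.18
ee_pos: [460.3, 139.7, 321.7]
ee_rot: [145.6, -7.4, 82.4]
force: [-0.1, 0.4, -0.3]
gripper_width: 39.8
gripper_force: 0.0
```

```bash
python3 - <<'E'
from h import *
from workcell import grab_frame
log()
for n in("side","top"): F[n]=grab_frame(n)
I=F["top"]["color"][215:330,90:260].astype(int);m=((I.max(2)<60)).astype(np.uint8)
c,_=cv2.findContours(m,cv2.RETR_EXTERNAL,cv2.CHAIN_APPROX_NONE)
for k in c:
    if cv2.contourArea(k)>60: print("dark",[round(v,1) for p in cv2.minAreaRect(k)[:2] for v in p],cv2.contourArea(k), "offset 90,215")
for th in(1.57,1.65,1.7,1.75): print(th,[np.round(proj("top",lev(th,r,-5.5)[0]),1) for r in(30,90)],[np.round(proj("side",lev(th,r,-5.5)[0]),1) for r in(30,90)])
I=F["side"]["color"][290:410,250:400].astype(int);m=((I.max(2)<45)).astype(np.uint8)
c,_=cv2.findContours(m,cv2.RETR_EXTERNAL,cv2.CHAIN_APPROX_NONE)
for k in c:
    if cv2.contourArea(k)>60: b=cv2.boxPoints(cv2.minAreaRect(k))+[250,290];print("side",b.round(1).tolist(),cv2.contourArea(k))
E
```

```text
24.18 [ 23.6  -9.8 114.  -17.   43.7  42.5] [460.3 139.7 321.7] [145.6  -7.4  82.4] [-0.1  0.4 -0.3] 39.8 0.0
dark [33.1, 93.0, 7.3, 19.2] 82.0 offset 90,215
dark [92.5, 87.3, 11.0, 37.2] 321.5 offset 90,215
1.57 [array([162.6, 304.8]), array([200.5, 297.5])] [array([336.7, 326.5]), array([341., 299.])]
1.65 [array([162.9, 306.1]), array([201.5, 301.4])] [array([337.9, 327.3]), array([344.5, 301.2])]
1.7 [array([163.1, 306.9]), array([201.9, 303.9])] [array([338.7, 327.8]), array([346.7, 302.7])]
1.75 [array([163.2, 307.8]), array([202.1, 306.4])] [array([339.4, 328.3]), array([348.8, 304.2])]
side [[371.8, 408.8], [374.4, 366.4], [388.3, 367.3], [385.8, 409.7]] 507.5
side [[332.8, 325.2], [339.4, 302.0], [346.6, 304.0], [339.9, 327.3]] 142.0
```

```bash
python3 -c "
from workcell import env
print(env.job_done())"
```

```text
the job is handed in; nothing more can be done
None
```

I handed the job in at about 24 s of the 72 s allowed, with no verdict returned: the beaker stands released on the pan about 3 mm off the pan's centre under the spout, the lever was turned until it hit its stop (about 1.67 rad from the pictures), the amber bottle, jar and tip box were not knowingly touched (no final position check), and the arm is clear.

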